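Slide a controller module into its case and latch it

ROBOT

A 7-joint arm with a two-finger parallel gripper is mounted at the origin on the work surface. World frame = base frame: x ahead of the robot, y to its left, z up, the work surface at z = 0. Lengths are in m, angles in rad, forces in N, time in s.
With the tool pointing down it reaches from about 0.425 to 1.025 m from the base axis. Payload 9.4 kg.
Tool frame: the origin (TCP) lies midway between the tips of the shut fingers; the grasp point (between the pads) lies 19 mm behind it (arm.grip_depth is the distance from the TCP to the grasp point, in m); z points along the fingers, y is the direction in which the jaws open and shut (so a half turn about z gives the same grasp; the last joint's range is limited). The gripper opens to 85 mm and grips with 20 to 120 N. Pads are 22 mm wide; open, the fingers measure 114 mm over their backs; the gripper's body (76 mm by 85 mm) begins 54 mm behind the grasp point. The pads swing forward as they close: fully open they stand 13 mm farther back than shut.
Start: joints at [-1.396, 0.599, -0.003, 1.599, 0.002, 0.943, -0.08], TCP at [0.181, 0.702, 0.231] pointing down, gripper open.
Joint ranges: [-2.57, 2.57], [-0.35, 1.97], [-1.29, 1.29], [0.11, 2.56], [-1.05, 4.19], [0.11, 1.86], [-2.63, 2.63]. Speed limits (rad/s): [2.22, 2.22, 3.01, 3.01, 3.14, 3.14, 3.14].

INTERFACE

Orientations are given as [roll, pitch, yaw] about the fixed x, y, z axes, in that order (R = Rz(yaw) Ry(pitch) Rx(roll)).
In Python, from cell import telemetry, optics, ticket, arm gives the robot as it stands.
- The arm moves only by the tool arm_command, never from a script. Its argument "commands" is a list of rows, each an object with "offset": the shift along the world's x, y, z in mm, a list of three; "angular": the turn, a rotation vector about the world's x, y, z in degrees, a list of three. A call has exactly 8 rows; each row shifts and turns the commanded pose from where the row before left it; what a row does not reach is not made up. A row lasts 1/12 s, in which the tool goes at most 41.7 mm and 7.16 degrees, less where a joint would pass 70% of its speed; a pose out of reach is approached as far as the arm can. A call is refused whole if a number of a shift passes 41.7 or a number of a turn 7.16, either way. A call with a gripper value outside its range is refused whole. "gripper" is the opening, from -1 (shut) to 1 (fully open), set as the call begins (left out, the last holds). The fingers move at their own pace and stop on an object; "squeeze" is the grip in N (left out, the last holds). Time passes only in rows, so rows that do not move let the fingers close, or fill a call up. It gives the time, the measured TCP pose, the force and the opening at its end, in the units of the state.
- telemetry.state(): the state, without advancing time (a new reading comes with each control period).
- optics.grab_frame(name): name is "scene" or "side" or "wrist"; returns a dict with "color" (400x640x3 uint8, blue, green, red), "mtx" (3x3 intrinsics, pixels), "k1" (the pictures are not rectified: a ray, as slopes to the right and down, at radius r is drawn at 1 + k1 r^2 times it, then the intrinsics apply), "cam_to_world" (4x4, takes a point from camera to world coordinates). Camera axes: x right, y up, looking along -z (the intrinsics and any distortion apply to the point x, -y, -z); pixel columns grow to the right and rows downward; lengths in m; the calibration is good to about 2 mm. A picture is of the moment at which its call begins. There is no depth.
- ticket.sign_off(): hands the job in, once; it reports no verdict.
The state is a dict: "time_s": time; "joints": joint angles; "joint_velocities": joint speeds; "joint_efforts": joint torques, N m; "ee_pos": TCP position; "tool_rot": TCP orientation; "ft_force": force on the tool from outside, world axes, zero at the start; "wrist_torque": the same for the moment, N m; "opening": finger opening in m.
Only numpy, scipy, OpenCV 4.12 (cv2) and the standard library are available. Lean on these libraries where they do the work, as an engineer would, in place of code of your own. Each camera call takes 0.05 s, during which the arm holds its last target. There are 200 camera calls.

TASK

Take the module with the single rectangular connector block out of the rack and slide it down into the upright aluminium case until its flange sits fully home on the rim, guiding it all the way rather than letting it drop. Then swing the latch fully closed over the flange and let go. Leave the other module in the rack where it is.

Things in the scene. Friction and masses are not known exactly. Their poses are not given: they have to be found in the camera images.
- module_center (a point): Module to fit, 0.3 kg, symmetric (either way round is right), in one of two rack slots. Bottom up: board 100 x 8 mm, 75 tall (lowest 10 mm only 92 x 5); flange 112 x 36, 5 thick; rectangular connector block 60 x 24, 50 tall, to grip across its 24. Point: its centre, 65 mm above its bottom; the flange's underside is 10 mm above it, the block 15 to 65 mm above. x: board width, y: thickness, z up.
- spare_center (a point): The other module, to stay in the rack: same board and flange, but two round sockets of 29 mm diameter, 32 mm tall, on top. Point 65 mm above its bottom, axes as the first. Both hang by their flanges, 90 mm apart across their thickness, in a fixed grey rack, 200 x 122 mm, 92 mm tall, and lift straight out.
- case_mouth (a point): Fixed upright aluminium case, 115 x 38 mm outside, open on top. Point: centre of its mouth at rim height, 97 mm over the table. x along its length, y across, z up. Inside, a guide groove 11 mm wide (y) and 103 mm long (x) takes the board; its top 10 mm flares to 21 x 109 mm. Fully home, the module's flange rests on the rim and its centre is 10 mm below this point.
- latch (a joint): Steel swing latch on a vertical pivot at the case's end: 0 = closed (its stop), short end over the flange; starts open, 1.25 to 1.8 rad. To close, the pin swings counter-clockwise seen from above. It takes about 1 N at the pin and stays where left. It passes 3 mm above the flange of a module that is fully home and is blocked by one that is not.
- latch_pin (a point): Middle of the upright black pin on the latch's long end: 16 mm diameter, 42 mm tall, this point 21 mm below its top and 134 mm over the table, 55 mm from the pivot. Closed, the pin lies on the case's +x axis, 130 mm from the centre of the mouth; at 1.57 rad it is on the -y side of the pivot (case axes).
- latch_hinge (a point): On the latch's pivot axis, fixed, 75 mm from the mouth's centre along the case's +x, at the underside of the latch arm (105 mm over the table). The arm is 12 mm wide, 8 mm thick and reaches 45 mm past the pivot at the short end, 63 mm at the pin's end.

How it is judged:
On the way:
1. the module is fully home in the case while the latch is still open (z of module_center in the frame of case_mouth below -0.0075 m and horizontal distance between module_center and case_mouth below 0.005 m and value of joint latch above 0.8 rad), for 0.2 s.
At the end, for the whole second after the job is handed in: The module with the rectangular connector stands upright (within 0.06 rad) in the case, fully home (flange within 2.5 mm of the rim, centred within 5 mm), at rest; the latch is closed to within 0.15 rad; the other module is in its rack slot, within 20 mm of where it began (z of module_center in the frame of case_mouth below -0.0075 m and horizontal distance between module_center and case_mouth below 0.005 m and angle between the z axis of module_center and the z axis of case_mouth, either way round below 0.06 rad and value of joint latch below 0.15 rad and linear speed of module below 0.02 m/s and distance of spare_center from where it was at the start of the episode below 0.02 m); the robot touches nothing.
It fails at once if the module is dropped into the case (faster than 0.5 m/s once its board has entered the mouth) (horizontal distance between module_center and case_mouth below 0.012 m and z of module_center in the frame of case_mouth below 0.058 m and linear speed of module above 0.5 m/s).
It fails at once if the other module is lifted out of the rack (distance of spare_center from where it was at the start of the episode above 0.05 m).
It also fails if it takes over 59 s, if anything falls off the work surface, if the arm or the gripper's body presses on something with over 40 N, if the wrist force passes 120 N, or if a joint passes its speed limit or range.

## Working session

There is one attempt and no reset: what is moved stays moved. The work goes in short steps, Python scripts to look and compute and a tool call to move; the robot and the scene stay as the last step left them, time stands still between calls to the robot, and variables do not carry over. Pictures are saved under pics/ and viewed, about 8 in all and at most 12, crops included, and the job is handed in when it is done.

Besides the shell and the picture viewer there is one more tool, called after ">>>" by a JSON object that holds its "op" and its "data", one argument or row to a line. arm_command: Moves the arm, as the interface text tells. Its arguments: {"type":"object","properties":{"commands":{"type":"array"},"gripper":{"type":"number"},"squeeze":{"type":"number"}},"required":["commands"]}

```bash
ls; mkdir -p pics; python3 - <<'E'
from cell import telemetry, optics, arm
import cv2, numpy as np
s=telemetry.state(); print({k:np.round(v,3).tolist() for k,v in s.items()}, arm.grip_depth)
for n in ("scene","side"):
    f=optics.grab_frame(n); cv2.imwrite(f"pics/{n}0.png",f["color"]); print(n,f["mtx"].tolist(),f["k1"],np.round(f["cam_to_world"],4).tolist())
E
```

```text
pics
{'time_s': 0.0, 'joints': [-1.396, 0.6, -0.003, 1.6, 0.002, 0.943, -0.08], 'joint_velocities': [-0.002, 0.001, -0.0, -0.001, -0.001, 0.001, -0.001], 'joint_efforts': [-0.001, -77.646, 1.564, -25.799, 0.012, 0.009, 0.0], 'ee_pos': [0.181, 0.702, 0.23], 'tool_rot': [-3.14, 0.0, 2.89], 'ft_force': [1.111, -0.124, -0.343], 'wrist_torque': [-0.047, -0.025, 0.035], 'opening': 0.085} 0.0187
scene [[417.6620916602379, 0.0, 312.2478031284481], [0.0, 417.6620916602379, 206.67305476906003], [0.0, 0.0, 1.0]] 0.01531484155195773 [[0.6851, -0.4435, 0.5779, 1.025], [0.728, 0.3901, -0.5637, -0.4446], [0.0245, 0.8069, 0.5902, 0.6748], [0.0, 0.0, 0.0, 1.0]]
side [[421.48553744219384, 0.0, 320.5970878055872], [0.0, 421.48553744219384, 203.67465005409278], [0.0, 0.0, 1.0]] -0.07450114981693766 [[-0.999, 0.0371, -0.0261, 0.4918], [-0.0405, -0.4715, 0.8809, 0.756], [0.0204, 0.8811, 0.4726, 0.5249], [0.0, 0.0, 0.0, 1.0]]
```

View pics/scene0.png

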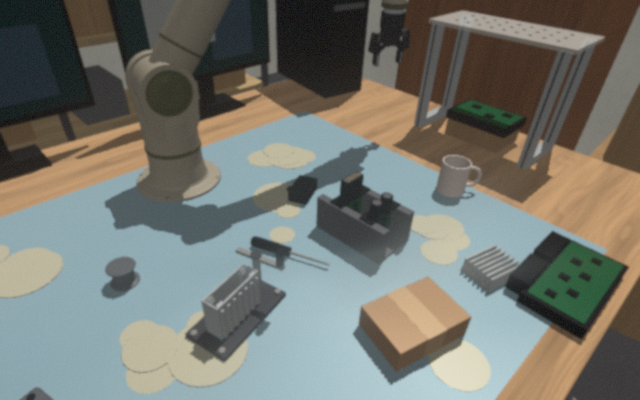

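View pics/side0.png

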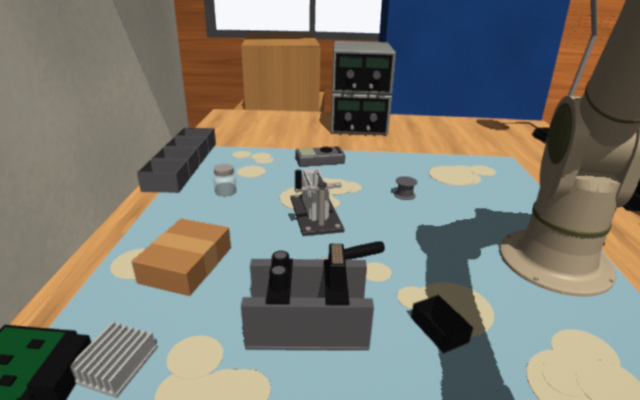

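Scene view: rack near (365,220), case near (237,305). Side view: rack near (307,300), case near (317,205), with the black pin at about (298,181). I'll enlarge these areas in one mosaic.

```bash
cat > h.py <<'E'
import numpy as np, cv2
def norm(f,uv):
    K=np.array(f["mtx"]); k=f["k1"]
    return cv2.undistortPoints(np.array([[uv]],float),K,np.array([k,0,0,0,0.]),None).ravel()
def ray(f,uv):
    a,b=norm(f,uv); T=np.array(f["cam_to_world"]); d=T[:3,:3]@[a,-b,-1]; return T[:3,3],d
def at_z(f,uv,z):
    o,d=ray(f,uv); return o+d*(z-o[2])/d[2]
def proj(f,P):
    T=np.array(f["cam_to_world"]); p=(np.atleast_2d(P)-T[:3,3])@T[:3,:3]; a=p[:,0]/-p[:,2]; b=-p[:,1]/-p[:,2]
    s=1+f["k1"]*(a*a+b*b); K=np.array(f["mtx"]); return np.c_[K[0,0]*a*s+K[0,2],K[1,1]*b*s+K[1,2]]
def crop(img,x,y,w,h,W=400,H=300):
    return cv2.resize(img[y:y+h,x:x+w],(W,H),interpolation=cv2.INTER_CUBIC)
E
python3 - <<'E'
import cv2,numpy as np
from h import *
a=cv2.imread("pics/scene0.png");b=cv2.imread("pics/side0.png")
m=np.vstack([np.hstack([crop(a,175,260,120,90),crop(a,305,165,120,90)]),np.hstack([crop(b,270,160,100,75),crop(b,230,235,160,120)])])
cv2.imwrite("pics/m1.png",m)
E
```

```text
(no output)
```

View pics/m1.png

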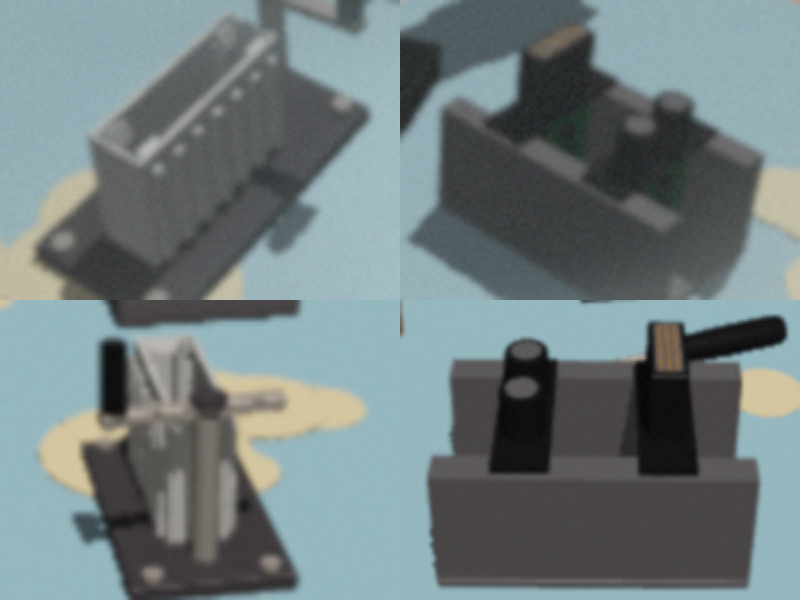

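```bash
python3 - <<'E'
import cv2,numpy as np, pickle
from cell import optics
from h import *
S=optics.grab_frame("scene");D=optics.grab_frame("side")
p=lambda l,s,ox,oy:[(ox+a*s,oy+b*s) for a,b in l]
def show(n,f,l,z):
    P=np.array([at_z(f,u,z) for u in l]); print(n,np.round(P*1000,0)[:,:2].tolist(),"mean",np.round(P.mean(0)*1000,1)[:2]); return P
show("mouth",S,p([(92,137),(152,165),(277,38),(228,15)],.3,175,260),.097)
show("mouth side far",D,p([(135,40),(187,38)],.25,270,160),.097)
show("block S",S,p([(125,47),(145,55),(192,33),(172,25)],.3,305,165),.147)
show("block D",D,p([(250,22),(284,22),(288,74),(254,74)],.4,230,235),.147)
show("sock S",S,p([(239,126),(273,101)],.3,305,165),.129)
show("sock D",D,p([(121,88),(126,50)],.4,230,235),.129)
show("rack D top",D,p([(30,158),(358,158),(340,64),(52,64)],.4,230,235),.092)
show("rack S top",S,p([(50,98),(268,230),(362,155)],.3,305,165),.092)
show("pivot D",D,p([(208,97)],.25,270,160),.116)
show("pin top D",D,p([(113,45)],.25,270,160),.155)
show("armend D",D,p([(283,99)],.25,270,160),.113)
E
```

```text
mouth [[537.0, -233.0], [574.0, -220.0], [544.0, -116.0], [510.0, -125.0]] mean [ 541.3 -173.6]
mouth side far [[565.0, -218.0], [533.0, -224.0]] mean [ 548.8 -220.7]
block S [[475.0, 189.0], [492.0, 192.0], [494.0, 239.0], [477.0, 236.0]] mean [484.4 214.1]
block D [[492.0, 187.0], [470.0, 186.0], [468.0, 242.0], [488.0, 243.0]] mean [479.6 214.5]
sock S [[576.0, 196.0], [572.0, 237.0]] mean [574.1 216.8]
sock D [[569.0, 239.0], [571.0, 199.0]] mean [570.4 218.7]
rack D top [[623.0, 264.0], [422.0, 251.0], [428.0, 153.0], [628.0, 167.0]] mean [525.3 208.8]
rack S top [[430.0, 162.0], [634.0, 163.0], [626.0, 278.0]] mean [562.9 200.8]
pivot D [[515.0, -99.0]] mean [515.  -98.7]
pin top D [[566.0, -78.0]] mean [566.5 -78. ]
armend D [[473.0, -106.0]] mean [ 472.7 -105.9]
```

Both views agree within about 5 mm:

| Item | Position (mm) | Orientation |
|---|---|---|
| Block | about (482, 214) | yaw about 93° |
| Spare | 90 mm from the block in +x | – |
| Case mouth | about (541, -174) | x axis at about 105° |
| Pivot | about (515, -99) | – |
| Pin | about (566, -78) | latch at about 1.45 rad |

Next I'll move above the block.

>>> {"op": "arm_command", "data": {
  "commands": [
    {"offset":[18.8,-30.5,2],"angular":[0,0,-4.55]},
    {"offset":[18.8,-30.5,2],"angular":[0,0,-4.55]},
    {"offset":[18.8,-30.5,2],"angular":[0,0,-4.55]},
    {"offset":[18.8,-30.5,2],"angular":[0,0,-4.55]},
    {"offset":[18.8,-30.5,2],"angular":[0,0,-4.55]},
    {"offset":[18.8,-30.5,2],"angular":[0,0,-4.55]},
    {"offset":[18.8,-30.5,2],"angular":[0,0,-4.55]},
    {"offset":[18.8,-30.5,2],"angular":[0,0,-4.55]}
  ],
  "gripper": 1,
  "squeeze": 60
}}

```text
time_s: 0.87
ee_pos: [0.3316, 0.4565, 0.2474]
tool_rot: [3.141, -0.0, 2.251]
ft_force: [1.0, 0.4, 0.2]
opening: 0.0857
```

>>> {"op": "arm_command", "data": {
  "commands": [
    {"offset":[18.8,-30.5,2],"angular":[0,0,-4.55]},
    {"offset":[18.8,-30.5,2],"angular":[0,0,-4.55]},
    {"offset":[18.8,-30.5,2],"angular":[0,0,-4.55]},
    {"offset":[18.8,-30.5,2],"angular":[0,0,-4.55]},
    {"offset":[18.8,-30.5,2],"angular":[0,0,-4.55]},
    {"offset":[18.8,-30.5,2],"angular":[0,0,-4.55]},
    {"offset":[18.8,-30.5,2],"angular":[0,0,-4.55]},
    {"offset":[18.8,-30.5,2],"angular":[0,0,-4.55]}
  ]
}}

```text
time_s: 1.53
ee_pos: [0.482, 0.2126, 0.2635]
tool_rot: [3.141, -0.0, 1.615]
ft_force: [0.1, 0.2, -0.0]
opening: 0.0855
```

```bash
python3 - <<'E'
from cell import telemetry, optics
import cv2,numpy as np
f=optics.grab_frame("wrist");cv2.imwrite("pics/w1.png",f["color"])
s=telemetry.state(); print(s["time_s"],np.round(s["ee_pos"],4),np.round(s["tool_rot"],4),np.round(s["joints"],2),s["ft_force"]); print(np.round(f["cam_to_world"],3),f["mtx"][0][0])
E
```

```text
1.5833 [0.4858 0.2059 0.2644] [3.1383e+00 2.2000e-03 1.6024e+00] [-0.82  0.34  0.41  2.03 -0.18  0.8  -0.27] [ 3.91222893 -6.27430462  0.74636848]
[[ 0.999 -0.043 -0.014  0.479]
 [ 0.045  0.946  0.321  0.296]
 [-0.001 -0.321  0.947  0.408]
 [ 0.     0.     0.     1.   ]] 338.79123375872155
```

View pics/w1.png

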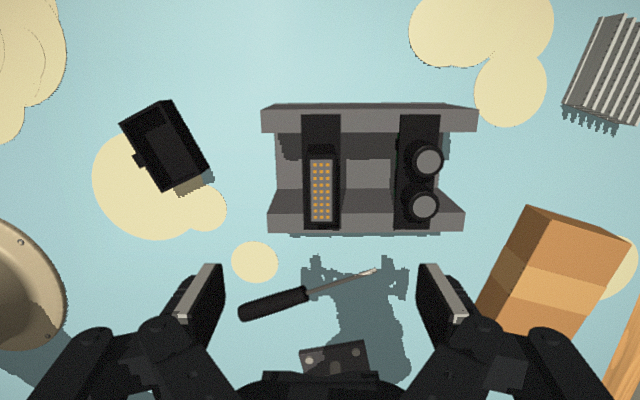

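Wrist view: block top corners at about (309,159), (332,159), (332,221) and (311,221). The spare's sockets are at (428,161) and (424,206), and the fingers are clear.

```bash
python3 - <<'E'
from cell import telemetry, optics
from h import *
# recompute camera pose at picture time is not stored: take a fresh frame, refine corners by colour
f=optics.grab_frame("wrist"); im=f["color"]; cv2.imwrite("pics/w2.png",im)
s=telemetry.state(); print(s["time_s"],np.round(s["ee_pos"],4),np.round(s["tool_rot"],4),s["ft_force"])
hsv=cv2.cvtColor(im,cv2.COLOR_BGR2HSV)
m=cv2.inRange(hsv,(8,60,90),(25,255,255)); m[:,:290]=0;m[:,350:]=0;m[:130]=0;m[250:]=0
m=cv2.morphologyEx(m,cv2.MORPH_CLOSE,np.ones((9,9)))
ys,xs=np.nonzero(m); r=cv2.minAreaRect(np.c_[xs,ys].astype(np.float32)); b=cv2.boxPoints(r); print(r)
P=np.array([at_z(f,u,.147) for u in b]);print(np.round(P*1000,1)); print("c",P.mean(0))
for i in range(4):
    d=P[(i+1)%4]-P[i]; print(np.hypot(*d[:2]),np.degrees(np.arctan2(d[1],d[0])))
E
```

```text
1.6333 [0.4843 0.2087 0.264 ] [3.1393e+00 1.5000e-03 1.6084e+00] [-0.13155741  0.76137291  0.10038655]
((315.5, 181.5), (57.0, 17.0), 90.0)
[[476.  236.5 147. ]
 [489.3 236.9 147. ]
 [491.  189.3 147. ]
 [477.  188.9 147. ]]
c [0.48330883 0.21288272 0.147     ]
0.013267025206502948 1.775657994582979
0.04760383511193253 -87.97033786550246
0.014027834065218478 -178.2337464751674
0.047604239517421904 91.1139460383507
```

>>> {"op": "arm_command", "data": {
  "commands": [
    {"offset":[1.5,-1,-15],"angular":[0,0,0]},
    {"offset":[0,0,-20],"angular":[0,0,0]},
    {"offset":[0,0,-25],"angular":[0,0,0]},
    {"offset":[0,0,-25],"angular":[0,0,0]},
    {"offset":[0,0,-25],"angular":[0,0,0]},
    {"offset":[0,0,-22],"angular":[0,0,0]},
    {"offset":[0,0,-15],"angular":[0,0,0]},
    {"offset":[0,0,-10],"angular":[0,0,0]}
  ]
}}

```text
time_s: 2.3
ee_pos: [0.482, 0.2135, 0.1045]
tool_rot: [-3.14, 0.001, 1.62]
ft_force: [0.5, -0.2, -0.7]
opening: 0.0852
```

>>> {"op": "arm_command", "data": {
  "commands": [
    {"offset":[0,0,0],"angular":[0,0,0]},
    {"offset":[0,0,0],"angular":[0,0,0]},
    {"offset":[0,0,0],"angular":[0,0,0]},
    {"offset":[0,0,0],"angular":[0,0,0]},
    {"offset":[0,0,0],"angular":[0,0,0]},
    {"offset":[0,0,0],"angular":[0,0,0]},
    {"offset":[0,0,0],"angular":[0,0,0]},
    {"offset":[0,0,0],"angular":[0,0,0]}
  ],
  "gripper": -1,
  "squeeze": 60
}}

```text
time_s: 2.97
ee_pos: [0.4832, 0.2135, 0.1073]
tool_rot: [3.14, -0.001, 1.62]
ft_force: [-1.4, 0.6, 5.6]
opening: 0.0235
```

>>> {"op": "arm_command", "data": {
  "commands": [
    {"offset":[0,0,4],"angular":[0,0,0]},
    {"offset":[0,0,8],"angular":[0,0,0]},
    {"offset":[0,0,15],"angular":[0,0,0]},
    {"offset":[0,0,20],"angular":[0,0,0]},
    {"offset":[0,0,25],"angular":[0,0,0]},
    {"offset":[0,0,25],"angular":[0,0,0]},
    {"offset":[0,0,25],"angular":[0,0,0]},
    {"offset":[0,0,18],"angular":[0,0,0]}
  ]
}}

```text
time_s: 3.63
ee_pos: [0.483, 0.2129, 0.2489]
tool_rot: [3.14, -0.001, 1.619]
ft_force: [-0.1, 1.1, -4.1]
opening: 0.0232
```

>>> {"op": "arm_command", "data": {
  "commands": [
    {"offset":[2,-10,10],"angular":[0,0,0.5]},
    {"offset":[2,-15,10],"angular":[0,0,1]},
    {"offset":[3,-20,0],"angular":[0,0,1]},
    {"offset":[4,-25,0],"angular":[0,0,1]},
    {"offset":[4,-30,0],"angular":[0,0,1]},
    {"offset":[5,-30,0],"angular":[0,0,1]},
    {"offset":[5,-30,0],"angular":[0,0,1]},
    {"offset":[5,-30,0],"angular":[0,0,1]}
  ]
}}

```text
time_s: 4.3
ee_pos: [0.5122, 0.0208, 0.2662]
tool_rot: [-3.141, 0.0, 1.751]
ft_force: [0.7, -0.1, -3.6]
opening: 0.0232
```

>>> {"op": "arm_command", "data": {
  "commands": [
    {"offset":[5,-30,0],"angular":[0,0,1]},
    {"offset":[5,-30,0],"angular":[0,0,1]},
    {"offset":[5,-25,0],"angular":[0,0,1]},
    {"offset":[4,-20,0],"angular":[0,0,1]},
    {"offset":[3,-15,0],"angular":[0,0,0.5]},
    {"offset":[2,-10,0],"angular":[0,0,0]},
    {"offset":[0,0,0],"angular":[0,0,0]},
    {"offset":[0,0,0],"angular":[0,0,0]}
  ]
}}

```text
time_s: 4.97
ee_pos: [0.5364, -0.1071, 0.266]
tool_rot: [-3.141, -0.0, 1.828]
ft_force: [0.8, 0.3, -3.4]
opening: 0.0234
```

```bash
python3 - <<'E'
from cell import telemetry, optics
from h import *
import pickle
F={n:optics.grab_frame(n) for n in ("wrist","scene","side")}
pickle.dump(F,open("F3.pkl","wb"))
s=telemetry.state(); print(s["time_s"],np.round(s["ee_pos"],4),np.round(s["tool_rot"],4),s["ft_force"],s["opening"])
c=F["side"]["color"];a=F["scene"]["color"]
m=np.vstack([F["wrist"]["color"],np.zeros((0,640,3),np.uint8)])
b=np.hstack([crop(a,150,220,150,112,320,200),crop(c,240,60,160,120,320,200)])
cv2.imwrite("pics/w3.png",np.vstack([m,b]))
E
```

```text
5.1167 [ 0.5367 -0.1056  0.2661] [-3.1411e+00 -7.0000e-04  1.8302e+00] [ 4.21471448e-01  1.89207930e-03 -3.91003649e+00] 0.023357687135310827
```

View pics/w3.png

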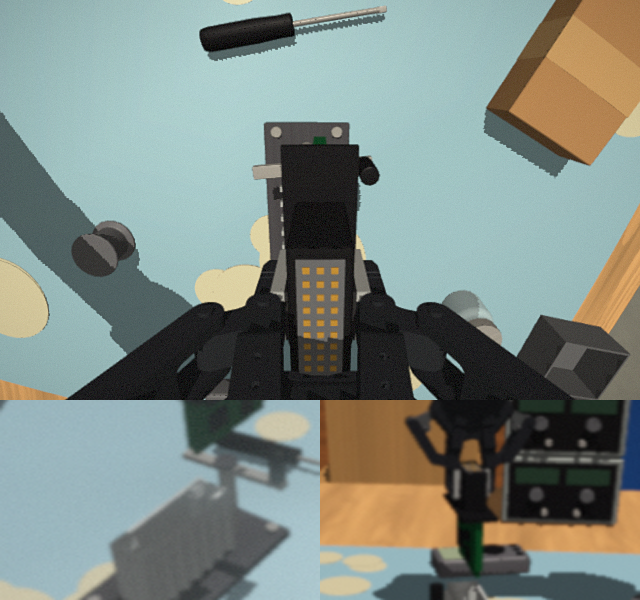

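The module is held, with its flange edge at row 145, and the base plate edge (264,124)–(349,123) lies square to the tool. The module hides the mouth, so I'll step to the side for a close look.

>>> {"op": "arm_command", "data": {
  "commands": [
    {"offset":[8,-10,0],"angular":[0,0,0]},
    {"offset":[15,-20,0],"angular":[0,0,0]},
    {"offset":[18,-28,0],"angular":[0,0,0]},
    {"offset":[18,-28,0],"angular":[0,0,0]},
    {"offset":[18,-28,0],"angular":[0,0,0]},
    {"offset":[15,-20,0],"angular":[0,0,0]},
    {"offset":[8,-10,0],"angular":[0,0,0]},
    {"offset":[0,0,0],"angular":[0,0,0]}
  ]
}}

```text
time_s: 5.78
ee_pos: [0.6385, -0.2539, 0.2657]
tool_rot: [-3.142, 0.002, 1.827]
ft_force: [-0.0, 0.1, -4.3]
opening: 0.0235
```

>>> {"op": "arm_command", "data": {
  "commands": [
    {"offset":[0,0,0],"angular":[0,0,0]},
    {"offset":[0,0,0],"angular":[0,0,0]},
    {"offset":[0,0,0],"angular":[0,0,0]},
    {"offset":[0,0,0],"angular":[0,0,0]},
    {"offset":[0,0,0],"angular":[0,0,0]},
    {"offset":[0,0,0],"angular":[0,0,0]},
    {"offset":[0,0,0],"angular":[0,0,0]},
    {"offset":[0,0,0],"angular":[0,0,0]}
  ]
}}

```text
time_s: 6.45
ee_pos: [0.6369, -0.2507, 0.2664]
tool_rot: [3.141, 0.0, 1.829]
ft_force: [-0.2, 0.4, -3.7]
opening: 0.0235
```

```bash
python3 - <<'E'
from cell import telemetry, optics
from h import *
import pickle
F={n:optics.grab_frame(n) for n in ("wrist",)}
pickle.dump(F,open("F4.pkl","wb"))
s=telemetry.state(); print(s["time_s"],np.round(s["ee_pos"],4),np.round(s["tool_rot"],4),s["ft_force"],s["opening"])
f=F["wrist"]; guess=proj(f,[[.541,-.174,.097],[.515,-.099,.113],[.566,-.078,.155]]); print(guess)
x,y=int(max(0,guess[:,0].min()-90)),int(max(0,guess[:,1].min()-60)); print(x,y)
x=min(x,440);y=min(y,200)
cv2.imwrite("pics/w4.png",crop(f["color"],x,y,200,200*3//4,800,600)); print(x,y)
E
```

```text
6.5 [ 0.6369 -0.2508  0.2664] [3.1415 0.     1.8287] [ 0.41349889 -0.02112965 -3.86322098] 0.023230510538568932
[[234.9840839   64.93931458]
 [215.85262239 -43.42890555]
 [280.3964849  -80.0670716 ]]
125 0
125 0
```

View pics/w4.png

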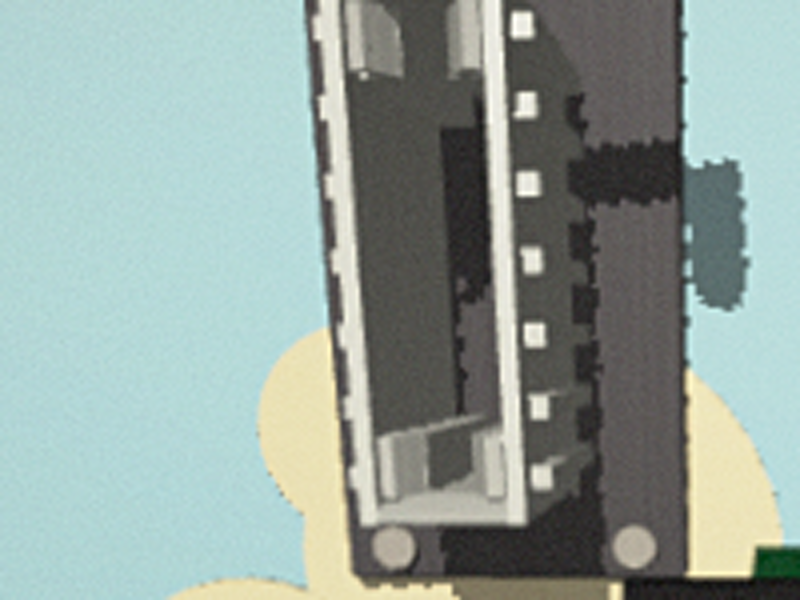

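Rim near-end outer corners in the full frame are about (215.5,131) and (256.8,131). The long edges run to (204.5,0) and (250.8,0).

```bash
python3 - <<'E'
from h import *
import pickle
f=pickle.load(open("F4.pkl","rb"))["wrist"]
q=[(362,525),(527,524),(503,0),(318,0)]
P=np.array([at_z(f,(125+a*.25,b*.25),.097) for a,b in q]); print(np.round(P*1000,1)[:,:2])
w=P[1]-P[0]; print("width",np.linalg.norm(w),"yaw from short",np.degrees(np.arctan2(w[1],w[0]))+90)
L=[P[3]-P[0],P[2]-P[1]]; yw=[np.degrees(np.arctan2(d[1],d[0])) for d in L]; print(yw)
for y in (104.,105.,106.):
    u=np.array([np.cos(np.radians(y)),np.sin(np.radians(y))]); print(y,np.round(((P[0]+P[1])[:2]/2+.0575*u)*1000,1))
# module in tool: flange far edge in F3
f3=pickle.load(open("F3.pkl","rb"))["wrist"]; T=np.array([.5367,-.1056]); ty=1.8302
x=np.array([np.cos(ty),np.sin(ty)]);y=np.array([np.sin(ty),-np.cos(ty)])
for n,q,z in (("flange",[(281,145),(358,145)],.2661+.0397-.05),("block",[(295,260),(345,260)],.2661+.0397)):
    P=np.array([at_z(f3,u,z)[:2]-T for u in q]); print(n,np.round(P@np.c_[x,y]*1000,1), "tool x,y")
    d=P[1]-P[0]; print(np.degrees(np.arctan2(d[1],d[0])), np.degrees(ty)-90)
E
```

```text
[[ 534.1 -235.3]
 [ 571.1 -225.5]
 [ 543.9 -120.2]
 [ 506.2 -129.4]]
width 0.03827721540289373 yaw from short 104.81341776669207
[np.float64(104.77112984663736), np.float64(104.47404205929263)]
104.0 [ 538.7 -174.6]
105.0 [ 537.7 -174.9]
106.0 [ 536.8 -175.1]
flange [[ 54.6 -17.3]
 [ 54.5  17.9]] tool x,y
14.718459122787957 14.862735664843271
block [[23.3 -8.2]
 [23.2  9.2]] tool x,y
14.757444687786988 14.862735664843271
```

The case yaw of 104.7° matches the tool's 104.8°, and the mouth is at (538, -175). Next I'll move over it.

>>> {"op": "arm_command", "data": {
  "commands": [
    {"offset":[-8,6,0],"angular":[0,0,0]},
    {"offset":[-15,12,0],"angular":[0,0,0]},
    {"offset":[-18,14,0],"angular":[0,0,0]},
    {"offset":[-18,14,0],"angular":[0,0,0]},
    {"offset":[-18,14,0],"angular":[0,0,0]},
    {"offset":[-14,11,0],"angular":[0,0,0]},
    {"offset":[-6,4,0],"angular":[0,0,0]},
    {"offset":[-2.5,2,0],"angular":[0,0,0]}
  ]
}}

```text
time_s: 7.17
ee_pos: [0.5363, -0.1729, 0.2666]
tool_rot: [3.141, -0.001, 1.829]
ft_force: [-0.3, 0.0, -4.3]
opening: 0.0235
```

>>> {"op": "arm_command", "data": {
  "commands": [
    {"offset":[0,0,0],"angular":[0,0,0]},
    {"offset":[0,0,0],"angular":[0,0,0]},
    {"offset":[0,0,-5],"angular":[0,0,0]},
    {"offset":[0,0,-10],"angular":[0,0,0]},
    {"offset":[0,0,-15],"angular":[0,0,0]},
    {"offset":[0,0,-15],"angular":[0,0,0]},
    {"offset":[0,0,-15],"angular":[0,0,0]},
    {"offset":[0,0,-8],"angular":[0,0,0]}
  ]
}}

```text
time_s: 7.83
ee_pos: [0.5368, -0.1739, 0.1957]
tool_rot: [-3.139, -0.001, 1.828]
ft_force: [-0.4, 0.2, -3.3]
opening: 0.0234
```

```bash
python3 - <<'E'
from cell import telemetry, optics
from h import *
F={n:optics.grab_frame(n) for n in ("scene","side")}
s=telemetry.state(); print(s["time_s"],np.round(s["ee_pos"],4),np.round(s["tool_rot"],4),np.round(s["ft_force"],2))
cv2.imwrite("pics/w5.png",np.hstack([crop(F["scene"]["color"],180,210,120,150,400,500),crop(F["side"]["color"],260,120,100,125,400,500)]))
E
```

```text
7.9333 [ 0.5367 -0.1739  0.1963] [-3.1384e+00 -1.1000e-03  1.8283e+00] [-0.98  1.42 -3.9 ]
```

View pics/w5.png

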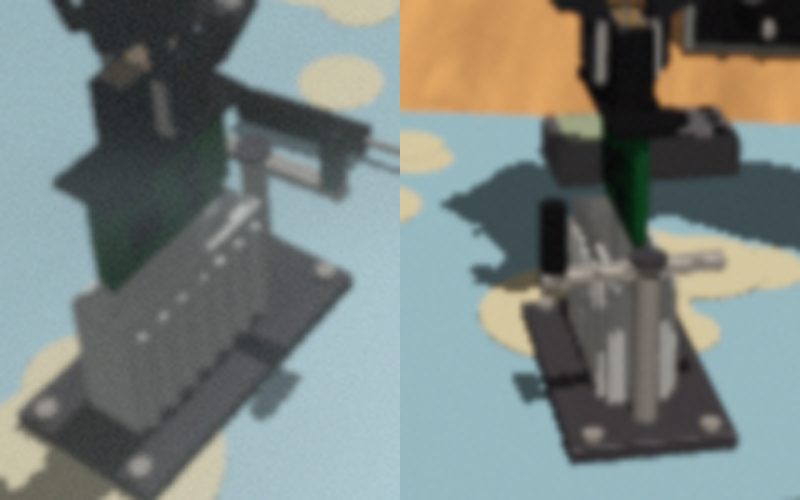

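The board bottom is right at the mouth and looks lined up in both views. I'll lower slowly and watch the force.

>>> {"op": "arm_command", "data": {
  "commands": [
    {"offset":[0.7,0.2,0],"angular":[0,0,0]},
    {"offset":[0,0,-3],"angular":[0,0,0]},
    {"offset":[0,0,-3],"angular":[0,0,0]},
    {"offset":[0,0,-3],"angular":[0,0,0]},
    {"offset":[0,0,-3],"angular":[0,0,0]},
    {"offset":[0,0,-3],"angular":[0,0,0]},
    {"offset":[0,0,-2],"angular":[0,0,0]},
    {"offset":[0,0,0],"angular":[0,0,0]}
  ]
}}

```text
time_s: 8.6
ee_pos: [0.5379, -0.1735, 0.1808]
tool_rot: [-3.141, -0.0, 1.829]
ft_force: [0.4, -0.4, -4.2]
opening: 0.0234
```

>>> {"op": "arm_command", "data": {
  "commands": [
    {"offset":[0,0,-3],"angular":[0,0,0]},
    {"offset":[0,0,-3],"angular":[0,0,0]},
    {"offset":[0,0,-3],"angular":[0,0,0]},
    {"offset":[0,0,-3],"angular":[0,0,0]},
    {"offset":[0,0,-3],"angular":[0,0,0]},
    {"offset":[0,0,-3],"angular":[0,0,0]},
    {"offset":[0,0,-2],"angular":[0,0,0]},
    {"offset":[0,0,0],"angular":[0,0,0]}
  ]
}}

```text
time_s: 9.27
ee_pos: [0.5379, -0.1736, 0.1608]
tool_rot: [-3.141, -0.0, 1.829]
ft_force: [-0.4, 0.9, -4.1]
opening: 0.0234
```

Full-width board is now in the groove and there's still no contact force.

>>> {"op": "arm_command", "data": {
  "commands": [
    {"offset":[0,0,-4],"angular":[0,0,0]},
    {"offset":[0,0,-5],"angular":[0,0,0]},
    {"offset":[0,0,-5],"angular":[0,0,0]},
    {"offset":[0,0,-5],"angular":[0,0,0]},
    {"offset":[0,0,-5],"angular":[0,0,0]},
    {"offset":[0,0,-5],"angular":[0,0,0]},
    {"offset":[0,0,-3],"angular":[0,0,0]},
    {"offset":[0,0,0],"angular":[0,0,0]}
  ]
}}

```text
time_s: 9.93
ee_pos: [0.5378, -0.1736, 0.1284]
tool_rot: [-3.141, -0.0, 1.829]
ft_force: [-0.4, -0.6, -3.4]
opening: 0.0234
```

>>> {"op": "arm_command", "data": {
  "commands": [
    {"offset":[0,0,-3],"angular":[0,0,0]},
    {"offset":[0,0,-3],"angular":[0,0,0]},
    {"offset":[0,0,-3],"angular":[0,0,0]},
    {"offset":[0,0,-2],"angular":[0,0,0]},
    {"offset":[0,0,-1],"angular":[0,0,0]},
    {"offset":[0,0,-1],"angular":[0,0,0]},
    {"offset":[0,0,0],"angular":[0,0,0]},
    {"offset":[0,0,0],"angular":[0,0,0]}
  ]
}}

```text
time_s: 10.6
ee_pos: [0.5382, -0.1737, 0.1163]
tool_rot: [3.142, 0.0, 1.829]
ft_force: [-0.7, 0.1, -3.6]
opening: 0.0231
```

>>> {"op": "arm_command", "data": {
  "commands": [
    {"offset":[0,0,-1],"angular":[0,0,0]},
    {"offset":[0,0,-1],"angular":[0,0,0]},
    {"offset":[0,0,-1],"angular":[0,0,0]},
    {"offset":[0,0,-1],"angular":[0,0,0]},
    {"offset":[0,0,-1],"angular":[0,0,0]},
    {"offset":[0,0,0],"angular":[0,0,0]},
    {"offset":[0,0,0],"angular":[0,0,0]},
    {"offset":[0,0,0],"angular":[0,0,0]}
  ]
}}

```text
time_s: 11.27
ee_pos: [0.5381, -0.1737, 0.1123]
tool_rot: [3.141, -0.0, 1.828]
ft_force: [-4.3, 1.3, 11.1]
opening: 0.0232
```

Contact came at TCP z = 0.1123, which is the predicted home height. I'll open and lift.

>>> {"op": "arm_command", "data": {
  "commands": [
    {"offset":[0,0,-1],"angular":[0,0,0]},
    {"offset":[0,0,0],"angular":[0,0,0]},
    {"offset":[0,0,0],"angular":[0,0,0]},
    {"offset":[0,0,0],"angular":[0,0,0]},
    {"offset":[0,0,0],"angular":[0,0,0]},
    {"offset":[0,0,0],"angular":[0,0,0]},
    {"offset":[0,0,0],"angular":[0,0,0]},
    {"offset":[0,0,0],"angular":[0,0,0]}
  ]
}}

```text
time_s: 11.93
ee_pos: [0.5381, -0.1737, 0.1122]
tool_rot: [3.14, -0.0, 1.828]
ft_force: [-6.0, 2.4, 23.3]
opening: 0.0231
```

>>> {"op": "arm_command", "data": {
  "commands": [
    {"offset":[0,0,0],"angular":[0,0,0]},
    {"offset":[0,0,0],"angular":[0,0,0]},
    {"offset":[0,0,0],"angular":[0,0,0]},
    {"offset":[0,0,0],"angular":[0,0,0]},
    {"offset":[0,0,1],"angular":[0,0,0]},
    {"offset":[0,0,2],"angular":[0,0,0]},
    {"offset":[0,0,3],"angular":[0,0,0]},
    {"offset":[0,0,5],"angular":[0,0,0]}
  ],
  "gripper": 0.2
}}

```text
time_s: 12.6
ee_pos: [0.538, -0.1736, 0.1213]
tool_rot: [-3.141, -0.0, 1.829]
ft_force: [0.1, -0.2, -0.2]
opening: 0.051
```

>>> {"op": "arm_command", "data": {
  "commands": [
    {"offset":[0,0,5],"angular":[0,0,0]},
    {"offset":[0,0,10],"angular":[0,0,0]},
    {"offset":[0,0,15],"angular":[0,0,0]},
    {"offset":[0,0,20],"angular":[0,0,0]},
    {"offset":[0,0,20],"angular":[0,0,0]},
    {"offset":[0,0,20],"angular":[0,0,0]},
    {"offset":[0,0,15],"angular":[0,0,0]},
    {"offset":[0,0,5],"angular":[0,0,0]}
  ]
}}

```text
time_s: 13.27
ee_pos: [0.539, -0.1741, 0.2344]
tool_rot: [3.138, 0.002, 1.828]
ft_force: [0.0, -0.7, -0.1]
opening: 0.0512
```

```bash
python3 - <<'E'
from cell import telemetry, optics
from h import *
import pickle
F={n:optics.grab_frame(n) for n in ("wrist","side")}
pickle.dump(F,open("F6.pkl","wb"))
s=telemetry.state(); print(s["time_s"],np.round(s["ee_pos"],4),np.round(s["ft_force"],2))
f=F["wrist"]; print(proj(f,[[.566,-.078,.155],[.566,-.078,.113],[.518,-.1025,.113]]))
u=np.array([np.cos(np.radians(104.7)),np.sin(np.radians(104.7))]); print("hinge",np.array([.538,-.1749])+.075*u)
cv2.imwrite("pics/w6.png",np.hstack([crop(f["color"],220,0,200,250,400,500),crop(F["side"]["color"],260,120,100,125,400,500)]))
E
```

```text
13.3667 [ 0.5386 -0.1737  0.2326] [ 0.53  0.95 -0.07]
[[398.54439552  78.16418963]
 [385.97873862  78.83599531]
 [315.37619428  94.50371344]]
hinge [ 0.51896815 -0.10235492]
```

View pics/w6.png

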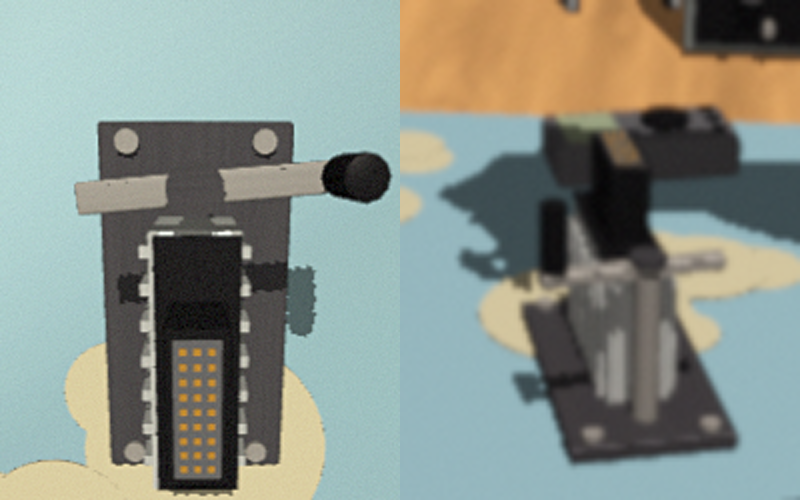

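The module sits in the case with the flange on the rim. The pin top is at about (402,88) in the wrist image. Now I'll get numbers for the flange height and the pin.

```bash
python3 - <<'E'
from h import *
import pickle
f=pickle.load(open("F6.pkl","rb"))["wrist"]
pin=at_z(f,(220+365/2,177/2),.155); H=np.array([.519,-.1024]); d=pin[:2]-H
print("pin",pin,"r",np.hypot(*d),"ang",np.degrees(np.arctan2(d[1],d[0])),"latch",np.radians(104.7-np.degrees(np.arctan2(d[1],d[0]))))
print("hinge img",at_z(f,(220+195/2,187/2),.113))
P=np.array([at_z(f,(220+a/2,b/2),.102) for a,b in [(152,236),(242,236),(158,489),(238,489)]]); print(np.round(P*1000,1),np.linalg.norm(P[1]-P[0]),np.linalg.norm(P[2]-P[0]),P.mean(0))
B=np.array([at_z(f,(220+a/2,b/2),.152) for a,b in [(173,340),(222,340),(174,478),(221,478)]]); print("block",B.mean(0),np.linalg.norm(B[2]-B[0]))
for t in (104.7-a for a in (80,60,40,20,0)): print(round(t,1),np.round(H+.055*np.array([np.cos(np.radians(t)),np.sin(np.radians(t))]),4))
E
```

```text
pin [ 0.57042202 -0.08327539  0.155     ] r 0.054863239108539005 ang 20.400909061236423 latch 1.4712966933195422
hinge img [ 0.51936192 -0.10138666  0.113     ]
[[ 507.5 -124.4  102. ]
 [ 542.4 -115.2  102. ]
 [ 536.3 -232.8  102. ]
 [ 571.3 -223.6  102. ]] 0.036000744538115394 0.11213867722199534 [ 0.53937799 -0.17397978  0.102     ]
block [ 0.5394658 -0.174214   0.152    ] 0.05225736607088382
24.7 [ 0.569  -0.0794]
44.7 [ 0.5581 -0.0637]
64.7 [ 0.5425 -0.0527]
84.7 [ 0.5241 -0.0476]
104.7 [ 0.505  -0.0492]
```

The flange measures 36.0 × 112.1 mm at rim height, so the module is home. The latch is at about 1.47 rad and the pin at (570, -83). I'll straddle the pin with the jaws along its tangent, starting by turning the tool -84° on the way over.

>>> {"op": "arm_command", "data": {
  "commands": [
    {"offset":[2,5.6,0],"angular":[0,0,-5.25]},
    {"offset":[2,5.6,0],"angular":[0,0,-5.25]},
    {"offset":[2,5.6,0],"angular":[0,0,-5.25]},
    {"offset":[2,5.6,0],"angular":[0,0,-5.25]},
    {"offset":[2,5.6,0],"angular":[0,0,-5.25]},
    {"offset":[2,5.6,0],"angular":[0,0,-5.25]},
    {"offset":[2,5.6,0],"angular":[0,0,-5.25]},
    {"offset":[2,5.6,0],"angular":[0,0,-5.25]}
  ],
  "gripper": -0.1
}}

```text
time_s: 14.03
ee_pos: [0.5536, -0.1284, 0.2302]
tool_rot: [-3.14, 0.001, 1.091]
ft_force: [0.8, 0.9, 0.7]
opening: 0.0384
```

>>> {"op": "arm_command", "data": {
  "commands": [
    {"offset":[2,5.6,0],"angular":[0,0,-5.25]},
    {"offset":[2,5.6,0],"angular":[0,0,-5.25]},
    {"offset":[2,5.6,0],"angular":[0,0,-5.25]},
    {"offset":[2,5.6,0],"angular":[0,0,-5.25]},
    {"offset":[2,5.6,0],"angular":[0,0,-5.25]},
    {"offset":[2,5.6,0],"angular":[0,0,-5.25]},
    {"offset":[2,5.6,0],"angular":[0,0,-5.25]},
    {"offset":[2,5.6,0],"angular":[0,0,-5.25]}
  ]
}}

```text
time_s: 14.7
ee_pos: [0.5696, -0.0837, 0.2302]
tool_rot: [-3.141, 0.002, 0.358]
ft_force: [1.3, 0.3, -0.2]
opening: 0.0384
```

>>> {"op": "arm_command", "data": {
  "commands": [
    {"offset":[0,0,0],"angular":[0,0,0]},
    {"offset":[0,0,0],"angular":[0,0,0]},
    {"offset":[0,0,0],"angular":[0,0,0]},
    {"offset":[0,0,-5],"angular":[0,0,0]},
    {"offset":[0,0,-10],"angular":[0,0,0]},
    {"offset":[0,0,-10],"angular":[0,0,0]},
    {"offset":[0,0,-5],"angular":[0,0,0]},
    {"offset":[0,0,0],"angular":[0,0,0]}
  ]
}}

```text
time_s: 15.37
ee_pos: [0.5693, -0.084, 0.1996]
tool_rot: [-3.141, 0.002, 0.363]
ft_force: [-0.4, 0.4, 0.2]
opening: 0.0387
```

```bash
python3 - <<'E'
from cell import telemetry, optics
from h import *
f=optics.grab_frame("wrist")
s=telemetry.state(); print(s["time_s"],np.round(s["ee_pos"],4),np.round(s["tool_rot"],4),np.round(s["joints"],2),np.round(s["ft_force"],2),s["opening"])
cv2.imwrite("pics/w7.png",f["color"]); print(proj(f,[.5704,-.0833,.155]))
E
```

```text
15.4167 [ 0.5697 -0.0842  0.2004] [-3.1411e+00  1.5000e-03  3.6230e-01] [-0.47  0.57  0.79  2.01 -0.57  0.8  -0.55] [-0.38  0.3  -0.85] 0.0385153630179154
[[319.60472081 226.28220132]]
```

View pics/w7.png

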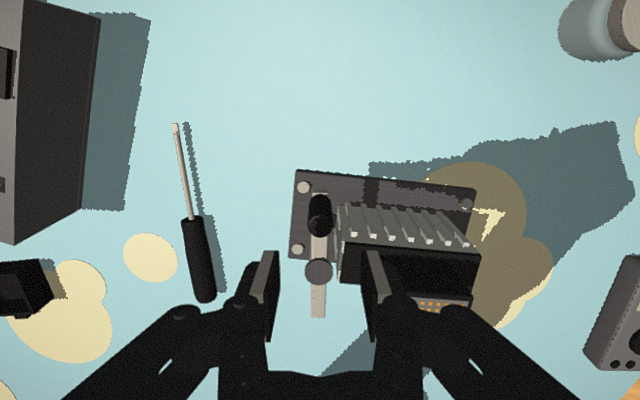

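The pin top projects to (320,226) and matches the picture (about (318,230)). It's centred between the fingers, so I'll lower around it.

>>> {"op": "arm_command", "data": {
  "commands": [
    {"offset":[0.5,0.5,-5],"angular":[0,0,0]},
    {"offset":[0,0,-10],"angular":[0,0,0]},
    {"offset":[0,0,-12],"angular":[0,0,0]},
    {"offset":[0,0,-12],"angular":[0,0,0]},
    {"offset":[0,0,-12],"angular":[0,0,0]},
    {"offset":[0,0,-12],"angular":[0,0,0]},
    {"offset":[0,0,-8],"angular":[0,0,0]},
    {"offset":[0,0,-4],"angular":[0,0,0]}
  ]
}}

```text
time_s: 16.08
ee_pos: [0.57, -0.0836, 0.1246]
tool_rot: [-3.141, 0.002, 0.362]
ft_force: [-0.8, -0.4, -0.7]
opening: 0.0386
```

```bash
python3 - <<'E'
import numpy as np
H=np.array([519,-102.4]);t=np.radians(20.5+5.25*np.arange(18));P=H+55*np.c_[np.cos(t),np.sin(t)]
print(np.round(np.diff(P,axis=0),1).tolist())
E
```

```text
[[-2.0, 4.6], [-2.4, 4.4], [-2.8, 4.2], [-3.2, 3.9], [-3.5, 3.6], [-3.8, 3.3], [-4.1, 2.9], [-4.4, 2.5], [-4.6, 2.1], [-4.7, 1.7], [-4.9, 1.3], [-5.0, 0.8], [-5.0, 0.3], [-5.0, -0.1], [-5.0, -0.6], [-4.9, -1.0], [-4.8, -1.5]]
```

>>> {"op": "arm_command", "data": {
  "commands": [
    {"offset":[-2,4.6,0],"angular":[0,0,5.25]},
    {"offset":[-2.4,4.4,0],"angular":[0,0,5.25]},
    {"offset":[-2.8,4.2,0],"angular":[0,0,5.25]},
    {"offset":[-3.2,3.9,0],"angular":[0,0,5.25]},
    {"offset":[-3.5,3.6,0],"angular":[0,0,5.25]},
    {"offset":[-3.8,3.3,0],"angular":[0,0,5.25]},
    {"offset":[-4.1,2.9,0],"angular":[0,0,5.25]},
    {"offset":[-4.4,2.5,0],"angular":[0,0,5.25]}
  ]
}}

```text
time_s: 16.75
ee_pos: [0.5452, -0.0541, 0.1264]
tool_rot: [3.14, -0.001, 1.1]
ft_force: [1.7, -0.7, -1.0]
opening: 0.0384
```

>>> {"op": "arm_command", "data": {
  "commands": [
    {"offset":[-4.6,2.1,0],"angular":[0,0,5.25]},
    {"offset":[-4.7,1.7,0],"angular":[0,0,5.25]},
    {"offset":[-4.9,1.3,0],"angular":[0,0,5.25]},
    {"offset":[-5,0.8,0],"angular":[0,0,5.25]},
    {"offset":[-5,0.3,0],"angular":[0,0,5.25]},
    {"offset":[-5,-0.1,0],"angular":[0,0,5.25]},
    {"offset":[-5,-0.6,0],"angular":[0,0,5.25]},
    {"offset":[-4.9,-1,0],"angular":[0,0,5.25]}
  ]
}}

```text
time_s: 17.42
ee_pos: [0.5062, -0.0492, 0.1266]
tool_rot: [3.139, 0.0, 1.834]
ft_force: [2.4, 2.2, -0.5]
opening: 0.0384
```

>>> {"op": "arm_command", "data": {
  "commands": [
    {"offset":[-1.9,-0.5,0],"angular":[0,0,0]},
    {"offset":[-1.9,-0.5,0],"angular":[0,0,0]},
    {"offset":[-1.9,-0.5,0],"angular":[0,0,0]},
    {"offset":[-1.9,-0.5,0],"angular":[0,0,0]},
    {"offset":[-1.5,-0.4,0],"angular":[0,0,0]},
    {"offset":[-1,-0.3,0],"angular":[0,0,0]},
    {"offset":[0,0,0],"angular":[0,0,0]},
    {"offset":[0,0,0],"angular":[0,0,0]}
  ]
}}

```text
time_s: 18.08
ee_pos: [0.4949, -0.0527, 0.1262]
tool_rot: [-3.141, 0.0, 1.827]
ft_force: [0.1, 0.8, -0.0]
opening: 0.0383
```

>>> {"op": "arm_command", "data": {
  "commands": [
    {"offset":[-1,-0.2,0],"angular":[0,0,0]},
    {"offset":[-1,-0.3,0],"angular":[0,0,0]},
    {"offset":[-1,-0.2,0],"angular":[0,0,0]},
    {"offset":[-1,-0.3,0],"angular":[0,0,0]},
    {"offset":[0,0,0],"angular":[0,0,0]},
    {"offset":[0,0,0],"angular":[0,0,0]},
    {"offset":[0,0,0],"angular":[0,0,0]},
    {"offset":[0,0,0],"angular":[0,0,0]}
  ]
}}

```text
time_s: 18.75
ee_pos: [0.4934, -0.053, 0.1264]
tool_rot: [3.138, 0.001, 1.829]
ft_force: [8.6, 2.3, -6.1]
opening: 0.0386
```

The force rose at the stop, so the latch is closed. I'll centre the fingers off the pin and lift away.

>>> {"op": "arm_command", "data": {
  "commands": [
    {"offset":[3,0.8,0],"angular":[0,0,0]},
    {"offset":[4,1,0],"angular":[0,0,0]},
    {"offset":[4,1,0],"angular":[0,0,0]},
    {"offset":[0,0,0],"angular":[0,0,0]},
    {"offset":[0,0,5],"angular":[0,0,0]},
    {"offset":[0,0,15],"angular":[0,0,0]},
    {"offset":[0,0,20],"angular":[0,0,0]},
    {"offset":[0,0,20],"angular":[0,0,0]}
  ]
}}

```text
time_s: 19.42
ee_pos: [0.5014, -0.0508, 0.1869]
tool_rot: [-3.14, -0.0, 1.828]
ft_force: [0.7, 0.5, -0.7]
opening: 0.0385
```

>>> {"op": "arm_command", "data": {
  "commands": [
    {"offset":[0,-10,20],"angular":[0,0,0]},
    {"offset":[5,-20,15],"angular":[0,0,0]},
    {"offset":[8,-25,5],"angular":[0,0,0]},
    {"offset":[8,-25,0],"angular":[0,0,0]},
    {"offset":[5,-20,0],"angular":[0,0,0]},
    {"offset":[0,-10,0],"angular":[0,0,0]},
    {"offset":[0,0,0],"angular":[0,0,0]},
    {"offset":[0,0,0],"angular":[0,0,0]}
  ]
}}

```text
time_s: 20.08
ee_pos: [0.5274, -0.1602, 0.2261]
tool_rot: [-3.141, -0.001, 1.828]
ft_force: [-0.3, -0.1, -0.9]
opening: 0.0384
```

```bash
python3 - <<'E'
from cell import telemetry, optics
from h import *
import pickle
F={n:optics.grab_frame(n) for n in ("wrist","side")}
pickle.dump(F,open("F8.pkl","wb"))
f=F["wrist"]
s=telemetry.state(); print(s["time_s"],np.round(s["ee_pos"],4),np.round(s["ft_force"],2)); print(proj(f,[.505,-.0492,.155]))
cv2.imwrite("pics/w8.png",np.hstack([crop(f["color"],220,0,200,250,400,500),crop(F["side"]["color"],230,145,180,225,400,500)]))
E
```

```text
20.1833 [ 0.5277 -0.1591  0.2261] [-0.15  0.25 -0.31]
[[329.59600466  29.54652107]]
```

View pics/w8.png

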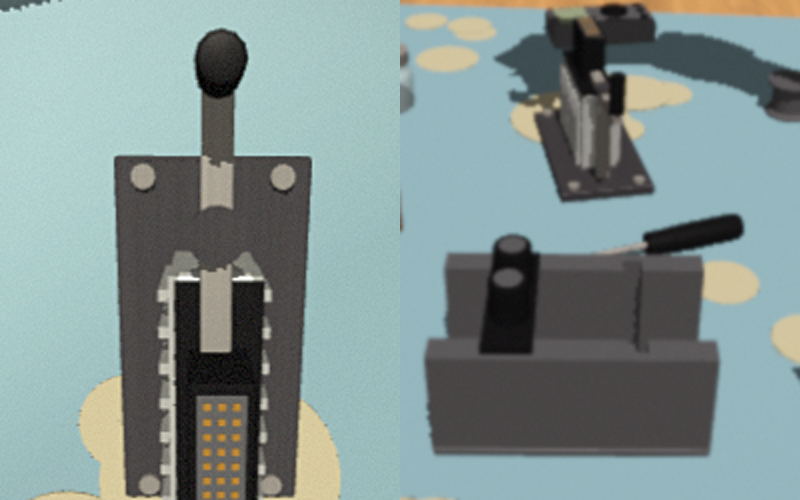

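The latch lies along the case axis over the flange. The pin top is at tile (221,63), against (219,59) predicted for closed. The spare hasn't moved and the robot is clear of everything, so I'm handing in.

```bash
python3 -c "
from cell import ticket; print(ticket.sign_off())"
```

```text
the job is handed in; nothing more can be done
None
```

The module with the rectangular connector is fully home in the case, the latch is closed over its flange, and the job is handed in at about 20 s of the 59 s allowed. Sign-off gave no verdict.

**Module:** I lifted it out, aligned it with the wrist camera and lowered it under guidance the whole way. Lateral forces in the groove stayed within about 1 N. It touched home at the predicted height and I pressed it to about 23 N before letting go. In the picture taken before closing, the flange measured 36.0 × 112.1 mm at rim height. Its centre was within about 2 mm of the mouth.

**Latch:** It was open at about 1.47 rad while the module went in. I swung the pin round to its stop, where the force rose to about 9 N. In the last picture the pin was within about 3 px of its predicted closed position, roughly 2–3° at most.

**At hand-in:** The spare module is still in its slot in the last side view, judged by eye. The gripper is clear of everything and the wrist force reads near zero. No check failed. The first rough camera estimates differed from the later close-up ones by up to about 5 mm, and I used the close-up values.

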